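# Close a dowelled board in the quick clamp

### The arm

A 6-joint arm with a two-finger parallel gripper is mounted at the origin on a cart in front of the work surface, level with it; the furniture and walls round the work are solid. World frame = base frame: x ahead of the robot, y to its left, z up, the work surface at z = 0. Lengths are in m, angles in rad, forces in N, time in s.
With the tool pointing down it reaches from about 0.35 to 0.975 m from the base axis. Payload 4.9 kg.
Tool frame: the origin (TCP) lies at the very end of the fingers, on their centre line; the grasp point (between the pads) lies 19 mm behind it (manip.hold_point_z is the distance from the TCP to the grasp point, in m); z points along the fingers, y is the direction in which the jaws open and shut (so a half turn about z gives the same grasp; the last joint's range is limited). The gripper opens to 85 mm and grips with 20 to 120 N. Pads are 22 mm wide; open, the fingers measure 114 mm over their backs; the gripper's body (76 mm by 85 mm) begins 54 mm behind the grasp point. The pads swing forward as they close: fully open they stand 13 mm farther back than shut.
Start: joints at [0.993, 0.053, 1.613, -0, 1.476, -0.119], TCP at [0.277, 0.56, 0.231] pointing down, gripper open.
Joint ranges: [-3.01, 3.01], [-1.01, 2.22], [0.06, 2.58], [-1.02, 4.17], [0.09, 2.62], [-3.14, 3.14]. Speed limits (rad/s): [2.57, 2.57, 3.14, 3.14, 3.14, 3.14].

### API

Orientations are given as a unit quaternion [w, x, y, z].
In Python, from plant import monitor, grab_frame, camera_params, ticket, manip gives the robot as it stands.
- The arm moves only by the tool play_rows, never from a script. Its argument "commands" is a list of rows, each an object of numbers: "dx", "dy", "dz": the shift along the tool's x, y, z in cm; "rx", "ry", "rz": the turn, a rotation vector about the tool's x, y, z in rad; "claw": the closure, from 0 (fully open) to 1 (shut). In form: [{"dx": .., "dy": .., "dz": .., "rx": .., "ry": .., "rz": .., "claw": ..}, ...]. A call has 1 to 5 rows; each row is the pose to reach, as a shift and turn from the pose measured when the call began, along the tool's axes at that moment; what a row does not reach only later rows make up. A row lasts 1/10 s, in which the tool goes at most 50 mm and 8.59 degrees, less where a joint would pass 70% of its speed; a pose out of reach is approached as far as the arm can. A call with a gripper value outside its range is refused whole. The fingers move at their own pace and stop on an object; the grip force is fixed at half the most. Time passes only in rows, so rows that repeat a pose let the fingers close. It gives the time, the measured TCP pose, the force and the opening at its end, in the units of the state.
- monitor.state(): the state, without advancing time (a new reading comes with each control period).
- grab_frame(name): name is "scene" or "top"; returns the picture (480x640x3 uint8, blue, green, red); there is no depth.
- camera_params(name): a dict with "fx", "fy", "cx", "cy" (pixels), "rvec" (rotation vector, rad) and "tvec" (3), from world to camera coordinates, as OpenCV has them. Camera axes: x right, y down, z forward; pixel columns grow to the right and rows downward; lengths in m; the calibration is good to about 2 mm. A picture is of the moment at which its call begins. camera_params takes no time and is no camera call.
- ticket.job_done(): hands the job in, once; it reports no verdict.
The state is a dict: "time": time; "joint_pos": joint angles; "joint_vel": joint speeds; "joint_efforts": joint torques, N m; "tool_pos": TCP position; "tool_rot": TCP orientation; "contact_force": force on the tool from outside, world axes, zero at the start; "ft_torque": the same for the moment, N m; "gripper_width": opening from 0.0 (shut) to 1.0 (fully open).
Only numpy, scipy, OpenCV 4.12 (cv2) and the standard library are available. Lean on these libraries where they do the work, as an engineer would, in place of code of your own. Each camera call takes 0.05 s, during which the arm holds its last target.

### The job

The two halves of a small dowelled oak board lie in the quick clamp with an open seam: squeeze the clamp's trigger against its handle, again and again and by feel, until the seam is fully closed and the pad grips the board with at least 5 newtons, but never with more than 14, which would bruise the wood. Let go so that the clamp holds by itself for a moment, then press its release tab so that the jaw springs all the way back and the closed board lies flat in its place. Leave the wood and the jaw to the clamp (no pushing by hand) and do not disturb the things standing about.

Things in the scene. Friction and masses are not known exactly. Their poses are not given: they have to be found in the camera images.
- clamp: quick clamp on an oak bed 270 x 90 mm, 12 mm high; origin on the table under the middle line, z up, x along the clamp from the trigger end (bed edge x = -152 mm) to the anvil end (+118 mm). Steel cheeks (x -114 to -30 mm, 35 mm wide, 46 mm high) carry handle, trigger and tab. The fixed steel anvil at the +x end differs in place: its face lies at x = +76 to +95 mm, not measured.
- handle_mid (a point): centre of the fixed black handle post, 95 mm above the table; axes as the clamp's. The post is 12 mm (x) by 26 mm (y), x = -104 to -92 mm, top 120 mm high.
- trigger_face (a point): outer (-x) face of the upright black trigger lever, 95 mm above the table; axes as the clamp's. Lever 10 to 12 mm thick, 26 to 30 mm wide, 46 to 120 mm high, on the -x side of the handle: 51 mm from its outer face to the handle's far (+x) face at rest, 33 mm fully squeezed. It slides straight along clamp x.
- trigger (a joint): trigger travel towards the handle (clamp +x), m: 0 rest, 0.018 stop. Own return spring 3 N at rest to 5 N at the stop. First 4 to 5 mm lost motion; then it pushes the jaw mm for mm, against 1.5 to 4 N drag (growing as the jaw walks) plus the pad's load. Let go, it returns by itself and the ratchet keeps the jaw at the last 6 mm tooth passed (up to 6 mm lost); a full stroke gains 12 mm.
- jaw: sliding jaw: steel upright 10 x 44 x 30 mm on the front end of the toothed bar; origin at the middle of the upright's underside, axes as the clamp's. In the clamp's frame its x is -27 mm fully open and grows as it walks to the anvil (53 mm at most). A spring (1.6 to 3.4 N) draws it back to -27 mm when the release tab is down and the trigger at rest.
- jaw_pad: black rubber pad 6 x 60 x 20 mm on two guide pins in front of the jaw upright; origin at the centre of its front (+x) face, which meets the board; sprung: it gives way 1 mm for every 0.9 N, at most 18 mm. Free, its face is 29 mm ahead of the jaw's origin, at clamp x = +2 mm with the jaw fully open.
- tab_top (a point): middle of the top of the steel release tab, 22 mm (x) by 30 mm (y), 59 mm above the table at rest, at clamp x = -34 mm. Pressed straight down 5 to 7 mm (under 8 N) it draws the ratchet pawl out of the bar and frees the jaw.
- release_tab (a joint): travel of the release tab, m: 0 up, 0.007 pressed fully down; the pawl is clear of the bar beyond about 0.004; springs back up by itself. It nods down 2 mm and jumps back as each tooth is passed.
- board: light oak board, two halves each 26 x 76 x 18 mm joined by two dowels, lying flat on the clamp's bed between the jaw's pad and the anvil; 240 g. Origin at the bottom centre of the far half's seam edge; x points across the far half to the anvil. It may have to slide up to 20 mm before it meets the anvil.
- near_half (a joint): opening of the seam between the two halves, m: 0 closed; the dowels rub with about 4 N, so the near half stays where it is put
- brass_stopper: brass bottle stopper standing on its head, 42 mm across, 38 mm high; origin under its centre; a bystander
- wood_stopper: cork stopper with a dark wooden cap, standing on its cap, 34 mm across, 37 mm high; origin under its centre; a bystander
- rubber_bung: grey tapered rubber barrel bung, 48 mm across, 34 mm high; origin under its centre; a bystander
Not all that is in view belongs to the job. There is more than one size of the board; the one meant has the size given above.

How it is judged:
By the outcome, as a careful person would: the job done as asked, in the order asked, and still so for the second after the job is handed in, with the robot touching nothing.
It also fails if it takes over 67 s, if anything falls off the work surface, if the arm or the gripper's body presses on something with over 40 N, if the wrist force passes 120 N, or if a joint passes its speed limit or range.

## Working session

There is one attempt and no reset: what is moved stays moved. The work goes in short steps, Python scripts to look and compute and a tool call to move; the robot and the scene stay as the last step left them, time stands still between calls to the robot, and variables do not carry over. Pictures are saved under pics/ and viewed, and the job is handed in when it is done.

Besides the shell and the picture viewer there is one more tool, called after "Call:" as a command line: name --argument value ..., lists and objects as JSON in quotes. play_rows: Moves the arm, as the interface text tells. Its arguments: {"type":"object","properties":{"commands":{"type":"array"}},"required":["commands"]}

```bash
ls; mkdir -p pics; python3 - <<'E'
from plant import monitor, grab_frame, camera_params, manip
import cv2
for n in("scene","top"):
    cv2.imwrite(f"pics/{n}0.png",grab_frame(n)); print(n,camera_params(n))
print(monitor.state()); print(manip.hold_point_z)
E
```

```text
pics
scene {'fx': 464.3772547786757, 'fy': 464.3772547786757, 'cx': 321.88214938598634, 'cy': 239.88775471239038, 'rvec': array([ 0.68806354, -2.61362621,  1.12465811]), 'tvec': array([0.46229575, 0.29964002, 0.66751315])}
top {'fx': 579.9346186030023, 'fy': 579.9346186030023, 'cx': 311.1088617864563, 'cy': 231.00616157781087, 'rvec': array([ 2.16432815, -2.17251707,  0.03761654]), 'tvec': array([-0.05967159,  0.57881575,  0.99520554])}
{'time': 0.1, 'joint_pos': array([ 9.92983802e-01,  5.32963090e-02,  1.61417322e+00,  2.67747903e-06,
        1.47599517e+00, -1.18991590e-01]), 'joint_vel': array([ 0.00010048, -0.00101686, -0.00179386, -0.00083102,  0.0017742 ,
        0.00065828]), 'joint_efforts': array([ 4.57585229e-04, -3.94905889e+01, -3.71362495e+01, -9.94513357e-05,
        3.99443525e-03, -1.19741136e-05]), 'tool_pos': array([0.27648823, 0.55988228, 0.23017269]), 'tool_rot': array([-3.20807693e-04,  2.27403501e-01,  9.73800170e-01, -8.79332241e-04]), 'contact_force': array([-0.70907145, -0.26070567, -0.65208684]), 'ft_torque': array([ 0.01590454, -0.00372357, -0.01290105]), 'gripper_width': 1.0028927521049187}
0.0187
```

View pics/scene0.png

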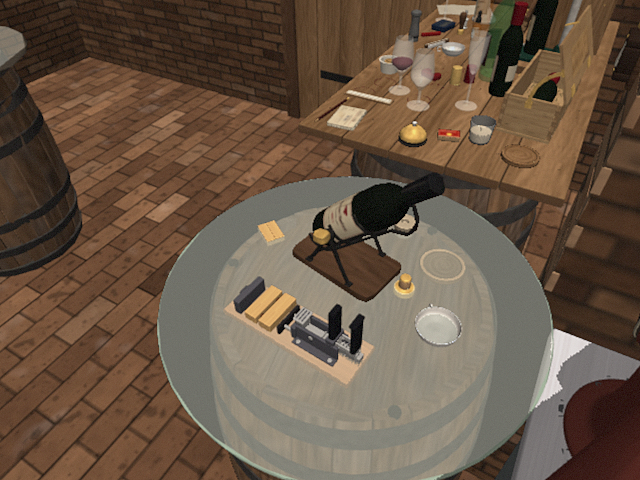

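View pics/top0.png

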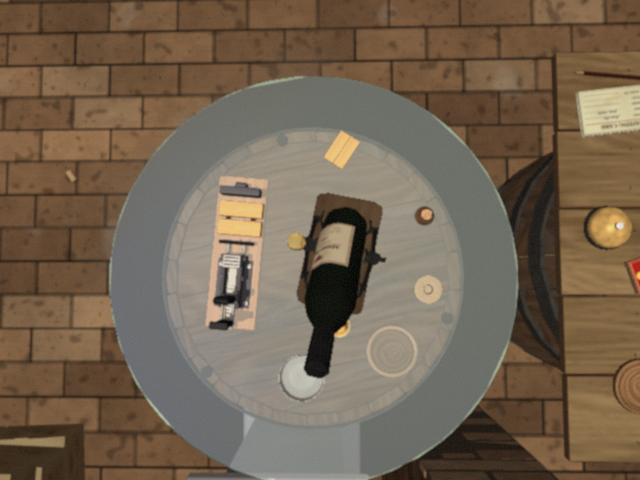

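```bash
cat > h.py <<'E'
import numpy as np, cv2
from plant import camera_params
def cam(n):
    c=camera_params(n); K=np.array([[c['fx'],0,c['cx']],[0,c['fy'],c['cy']],[0,0,1.]]); return K,np.array(c['rvec']),np.array(c['tvec'])
def ray(n,uv,z):
    K,r,t=cam(n); R=cv2.Rodrigues(r)[0]; o=-R.T@t
    d=R.T@np.linalg.inv(K)@np.array([uv[0],uv[1],1.]); return o+d*(z-o[2])/d[2]
def proj(n,P):
    K,r,t=cam(n); return cv2.projectPoints(np.array(P,float).reshape(-1,3),r,t,K,None)[0].reshape(-1,2)
E
python3 - <<'E'
import cv2
a=cv2.imread('pics/top0.png')[165:340,170:310]; cv2.imwrite('pics/topc.png',cv2.resize(a,None,fx=3.4,fy=3.4,interpolation=cv2.INTER_CUBIC)[:600])
a=cv2.imread('pics/scene0.png')[265:390,215:385]; cv2.imwrite('pics/scenec.png',cv2.resize(a,None,fx=4.6,fy=4.6,interpolation=cv2.INTER_CUBIC)[:600])
from h import *
for uv in((242,178),(231,330)): print(ray('top',uv,0.012))
K,r,t=cam('scene');R=cv2.Rodrigues(r)[0];print(-R.T@t)
K,r,t=cam('top');R=cv2.Rodrigues(r)[0];print(-R.T@t)
E
```

```text
[0.67434037 0.06130561 0.012     ]
[0.40619343 0.0790696  0.012     ]
[0.25518564 0.46945571 0.68085749]
[ 0.50738622 -0.0977133   1.03055023]
```

View pics/topc.png

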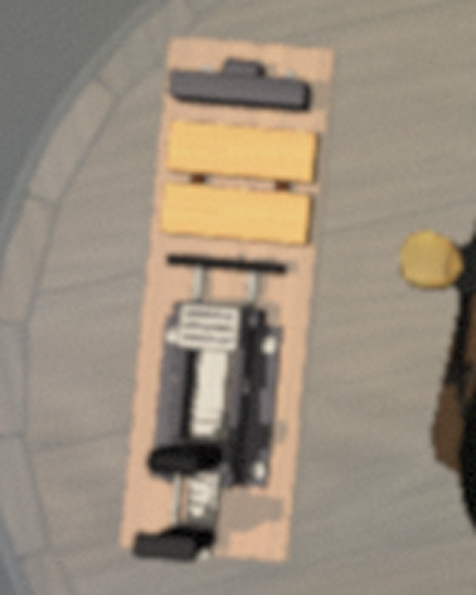

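View pics/scenec.png

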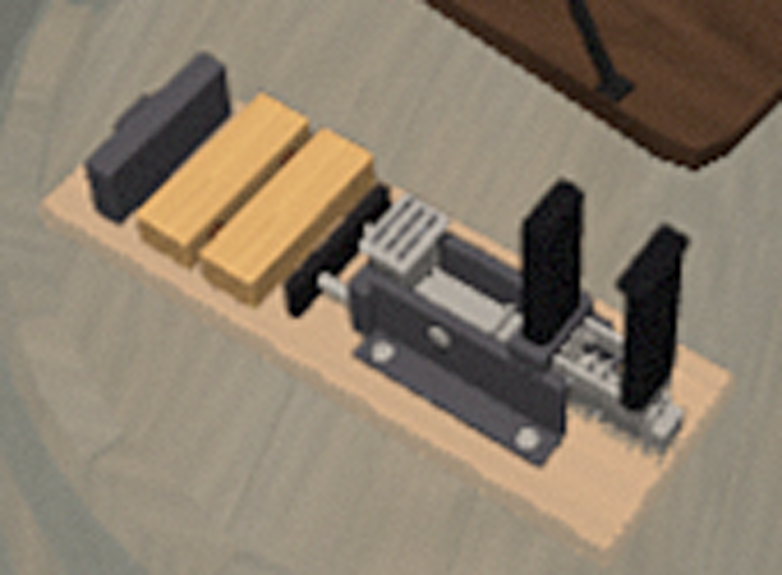

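```bash
python3 - <<'E'
from h import *
a=cv2.imread('pics/top0.png'); hsv=cv2.cvtColor(a,cv2.COLOR_BGR2HSV)
g=lambda p:(p[0]/3.4+170-.35,p[1]/3.4+165-.35)
c=[ray('top',g(p),.012)[:2] for p in((170,38),(332,50),(285,562),(120,545))]
print(np.round(c,4)); c=np.array(c)
far=(c[0]+c[1])/2; near=(c[2]+c[3])/2; ux=(far-near)/np.linalg.norm(far-near); print('len',np.linalg.norm(far-near),'wid',np.linalg.norm(c[0]-c[1]),'yaw',np.arctan2(ux[1],ux[0]), np.arctan2(*( (c[0]-c[1])/1)[::1]))
O=near+.152*ux; uy=np.array([-ux[1],ux[0]]); print('O',O)
def cl(p,z,n='top',q=g): 
    w=ray(n,q(p),z)[:2]-O; return np.round([w@ux*1e3,w@uy*1e3],1)
for nm,p,z in [('anvil near-bottom-edge top L',(170,96),.046),('anvil near R',(308,108),.046),('far half far',(243,126),.030),('far half near',(240,181),.030),('near half far',(238,189),.030),('near half near',(234,242),.030),('pad far top',(225,258),.032),('pad near top',(225,271),.032),('tab far',(210,305),.059),('tab near',(205,347),.059),('trig top',(165,545),.12),('handle top',(185,458),.12),('anvil top near',(240,105),.042)]: print(nm,cl(p,z))
# neck tip triangulation
def rayd(n,uv):
    p=ray(n,uv,0);q=ray(n,uv,.3);return p,(q-p)/.3
(p1,d1),(p2,d2)=rayd('scene',(438,186)),rayd('top',(317,372))
A=np.array([d1,-d2]).T; s=np.linalg.lstsq(A,p2-p1,rcond=None)[0]; print('neck',p1+d1*s[0],p2+d2*s[1])
E
```

```text
[[0.6786 0.1014]
 [0.6715 0.0161]
 [0.4063 0.0396]
 [0.4149 0.1251]]
len 0.26547973367406863 wid 0.08558291739095458 yaw -0.08895465107171768 0.0825097675941263
O [0.56202793 0.06882678]
anvil near-bottom-edge top L [78.6 32.8]
anvil near R [ 78.3 -37.7]
far half far [68.2 -3. ]
far half near [39.8 -4.1]
near half far [35.7 -3.5]
near half near [ 8.4 -4. ]
pad far top [-0.2 -0.6]
pad near top [-6.8 -1.2]
tab far [-25.1   0.1]
tab near [-46.    0.5]
trig top [-137.8   -0.5]
handle top [-97.3  -5.9]
anvil top near [77.4 -2.5]
neck [ 0.38163942 -0.07749559  0.27915789] [ 0.37975411 -0.07815416  0.27946111]
```

```bash
cat >> h.py <<'E'
O=np.array([.56203,.06883]);yaw=-.0857
ux=np.array([np.cos(yaw),np.sin(yaw)]);uy=np.array([-ux[1],ux[0]])
def cl(n,uv,z):
    w=ray(n,uv,z)[:2]-O; return np.round([w@ux*1e3,w@uy*1e3],1)
def wp(x,y,z): return np.r_[O+(x*ux+y*uy)/1e3,z/1e3]
E
python3 - <<'E'
from h import *
s=lambda p:(p[0]/4.6+215-.4,p[1]/4.6+265-.4); t=lambda p:(p[0]/3.4+170-.35,p[1]/3.4+165-.35)
for z in(.012,.04,.045,.05,.055): print(z,'scene bl',cl('scene',s((112,221)),z),'topnear',cl('scene',s((90,163)),z),cl('scene',s((228,100)),z),'top near edge',cl('top',t((240,108)),z),'mid', cl('top',t((240,84)),z))
for nm,p,z in [('far half far top L',(138,215),.03),('far half far top R',(262,95),.03),('far near L',(190,250),.03),('far near R',(308,122),.03),('near far L',(203,263),.03),('near far R',(322,131),.03),('near near L',(255,285),.03),('near near R',(373,160),.03),('bot',(258,305),.012),('bot far',(192,267),.012),('pad topL',(287,283),.034),('pad topR',(388,187),.034),('bed',(45,205),.012),('bed',(730,378),.012),('bed',(600,550),.012)]: print(nm,cl('scene',s(p),z))
a=cv2.imread('pics/top0.png')
# intensity profiles along clamp x at y=+-15, z=.03, averaged
for z in(.03,):
  for x in np.arange(-12,100,1.5):
    v=[]
    for y in np.arange(10,26,2):
        u=proj('top',wp(x,y,z*1e3))[0]; v.append(cv2.getRectSubPix(a,(1,1),tuple(map(float,u)))[0,0])
    print(x,np.mean(v,0).round().astype(int),end=' | ')
E
```

```text
0.012 scene bl [85.8 34.2] topnear [112.9  17.3] [ 88.4 -39.7] top near edge [79.4  2.2] mid [92.   3.4]
0.04 scene bl [67.9 48.4] topnear [93.9 32.2] [ 70.4 -22.4] top near edge [76.1 -2.5] mid [88.4 -1.4]
0.045 scene bl [64.8 50.9] topnear [90.5 34.9] [ 67.2 -19.4] top near edge [75.5 -3.4] mid [87.7 -2.2]
0.05 scene bl [61.6 53.5] topnear [87.2 37.5] [ 64.  -16.3] top near edge [75.  -4.2] mid [87.1 -3.1]
0.055 scene bl [58.4 56. ] topnear [83.8 40.2] [ 60.8 -13.2] top near edge [74.4 -5.1] mid [86.4 -4. ]
far half far top L [68.  35.6]
far half far top R [ 67.2 -38.4]
far near L [40.6 37. ]
far near R [ 42.9 -37.6]
near far L [32.6 38.9]
near far R [ 35.4 -37.1]
near near L [10.1 35.7]
near near R [  9.8 -36.6]
bot [13.  32.9]
bot far [45.2 33.5]
pad topL [-1.3 30.4]
pad topR [ -5.2 -26.7]
bed [113.1  43.2]
bed [-150.9  -39.5]
bed [-148.8   45.7]
-12.0 [150 172 198] | -10.5 [148 171 197] | -9.0 [144 167 192] | -7.5 [129 150 172] | -6.0 [ 98 113 129] | -4.5 [59 67 76] | -3.0 [40 45 49] | -1.5 [55 62 73] | 0.0 [ 91 107 127] | 1.5 [125 150 180] | 3.0 [143 173 208] | 4.5 [147 178 214
[... 614 characters left out ...]
 [124 195 237] | 51.0 [124 197 237] | 52.5 [124 197 236] | 54.0 [123 195 236] | 55.5 [121 193 236] | 57.0 [122 193 236] | 58.5 [122 194 236] | 60.0 [122 194 237] | 61.5 [122 193 236] | 63.0 [121 192 236] | 64.5 [122 193 236] | 66.0 [122 190 233] | 67.5 [120 176 219] | 69.0 [128 168 206] | 70.5 [139 170 205] | 72.0 [145 175 210] | 73.5 [146 177 212] | 75.0 [141 170 205] | 76.5 [121 147 176] | 78.0 [ 88 105 126] | 79.5 [63 70 80] | 81.0 [67 69 74] | 82.5 [90 90 95] | 84.0 [103 104 110] | 85.5 [107 107 113] | 87.0 [105 105 112] | 88.5 [104 104 110] | 90.0 [102 102 108] | 91.5 [100 100 106] | 93.0 [100 102 110] | 94.5 [108 118 130] | 96.0 [127 144 163] | 97.5 [140 161 187] | 99.0 [141 167 198] |
```

```bash
cat >> h.py <<'E'
from plant import monitor
from scipy.spatial.transform import Rotation as Ro
def go(P,yw=None):
    """tool-frame shift (cm) and rz to reach world P with tool down, tool y along clamp x"""
    s=monitor.state(); q=s['tool_rot']; R=Ro.from_quat(np.r_[q[1:],q[0]])
    d=R.inv().apply(np.array(P)-s['tool_pos'])*100
    yw=yaw if yw is None else yw
    y=np.array([np.cos(yw),np.sin(yw),0]);z=np.array([0,0,-1.]);x=np.cross(y,z)
    rv=(R.inv()*Ro.from_matrix(np.array([x,y,z]).T)).as_rotvec()
    print('d cm',d.round(2),'rv',rv.round(3),'| pos',s['tool_pos'].round(4),'clamp',[round(float((s['tool_pos'][:2]-O)@k*1e3),1) for k in(ux,uy)],'t',round(s['time'],2),'F',s['contact_force'].round(2),'w',round(s['gripper_width'],4))
E
python3 - <<'E'
from h import *
print(wp(-117.5,0,180)); go(wp(-117.5,0,200))
a=cv2.imread('pics/top0.png')
for x in np.arange(-155,-80,2):
    v=[]
    for y in np.arange(-6,8,2):
        u=proj('top',wp(x,y,120))[0]; v.append(cv2.getRectSubPix(a,(1,1),tuple(map(float,u)))[0,0].mean())
    print(x,int(np.mean(v)),end=' | ')
for y in np.arange(-26,30,2):
    print(y,[int(cv2.getRectSubPix(a,(1,1),tuple(map(float,proj('top',wp(x,y,120))[0])))[0,0].mean()) for x in (-137,-98)],end=' | ')
E
```

```text
[0.44496122 0.07888743 0.18      ]
d cm [-36.41 -35.66   3.08] rv [-2.000e-03  1.000e-03  1.198e+00] | pos [0.2765 0.5599 0.2302] clamp [-326.5, 464.8] t 0.1 F [-0.71 -0.26 -0.65] w 1.0029
-155 141 | -153 141 | -151 140 | -149 141 | -147 138 | -145 113 | -143 67 | -141 55 | -139 57 | -137 54 | -135 48 | -133 49 | -131 77 | -129 122 | -127 153 | -125 165 | -123 165 | -121 168 | -119 170 | -117 171 | -115 170 | -113 168 | -111 164 | -109 146 | -107 111 | -105 68 | -103 38 | -101 40 | -99 41 | -97 31 | -95 23 | -93 34 | -91 63 | -89 76 | -87 76 | -85 79 | -83 81 | -81 82 | -26 [157, 59] | -24 [145, 70] | -22 [107, 50] | -20 [70, 23] | -18 [55, 7] | -16 [26, 7] | -14 [31, 11] | -12 [49, 15] | -10 [55, 30] | -8 [56, 36] | -6 [54, 39] | -4 [55, 37] | -2 [56, 37] | 0 [54, 38] | 2 [56, 37] | 4 [53, 36] | 6 [53, 36] | 8 [55, 30] | 10 [54, 51] | 12 [56, 114] | 14 [95, 165] | 16 [153, 178] | 18 [177, 179] | 20 [169, 166] | 22 [147, 150] | 24 [135, 150] | 26 [138, 149] | 28 [137, 150] |
```

Call:
play_rows --commands '[{"dx":-36.4,"dy":-35.7,"dz":0,"rz":1.198,"claw":0},{"dx":-36.4,"dy":-35.7,"dz":0,"rz":1.198,"claw":0},{"dx":-36.4,"dy":-35.7,"dz":0,"rz":1.198,"claw":0},{"dx":-36.4,"dy":-35.7,"dz":0,"rz":1.198,"claw":0},{"dx":-36.4,"dy":-35.7,"dz":0,"rz":1.198,"claw":0}]'

```text
invalid input
```

```bash
python3 -c "
from h import *
go(wp(-118,0,200))"
```

```text
d cm [-36.36 -35.68   3.08] rv [-2.000e-03  1.000e-03  1.198e+00] | pos [0.2765 0.5599 0.2302] clamp [-326.5, 464.8] t 0.1 F [-0.71 -0.26 -0.65] w 1.0029
```

Call:
play_rows --commands '[{"dx":-3,"dy":-3,"dz":0,"rx":0,"ry":0,"rz":0.12,"claw":0},{"dx":-6,"dy":-6,"dz":0,"rx":0,"ry":0,"rz":0.25,"claw":0},{"dx":-9.5,"dy":-9.5,"dz":0,"rx":0,"ry":0,"rz":0.4,"claw":0},{"dx":-13,"dy":-13,"dz":0,"rx":0,"ry":0,"rz":0.54,"claw":0},{"dx":-16.5,"dy":-16.5,"dz":0,"rx":0,"ry":0,"rz":0.68,"claw":0}]'

```text
time: 0.6
tool_pos: [0.3512, 0.337, 0.2299]
tool_rot: [-0.0, 0.541, 0.841, -0.001]
contact_force: [1.9, -0.5, 0.5]
gripper_width: 1.0
```

```bash
python3 -c "
from h import *
go(wp(-118,0,200))"
```

```text
d cm [-27.35  -2.2    3.03] rv [-0.002  0.002  0.513] | pos [0.3512 0.337  0.2299] clamp [-233.0, 249.2] t 0.6 F [ 1.87 -0.5   0.51] w 0.9996
```

Call:
play_rows --commands '[{"dx":-4.5,"dy":-0.4,"dz":0,"rx":0,"ry":0,"rz":0.12,"claw":0},{"dx":-9,"dy":-0.8,"dz":0,"rx":0,"ry":0,"rz":0.25,"claw":0},{"dx":-13.5,"dy":-1.2,"dz":0,"rx":0,"ry":0,"rz":0.38,"claw":0},{"dx":-18,"dy":-1.6,"dz":0,"rx":0,"ry":0,"rz":0.51,"claw":0},{"dx":-22,"dy":-1.9,"dz":0,"rx":0,"ry":0,"rz":0.513,"claw":0}]'

```text
time: 1.1
tool_pos: [0.4251, 0.1269, 0.2299]
tool_rot: [0.0, 0.738, 0.675, -0.001]
contact_force: [0.0, -0.1, 0.2]
gripper_width: 1.001
```

```bash
python3 -c "
from h import *
go(wp(-118,0,200))
from plant import grab_frame
cv2.imwrite('pics/s1.png',grab_frame('scene'))"
```

```text
d cm [-4.6   2.36  2.99] rv [-0.001  0.002 -0.003] | pos [0.4251 0.1269 0.2299] clamp [-141.4, 46.1] t 1.1 F [ 0.02 -0.09  0.16] w 1.0013
```

View pics/s1.png

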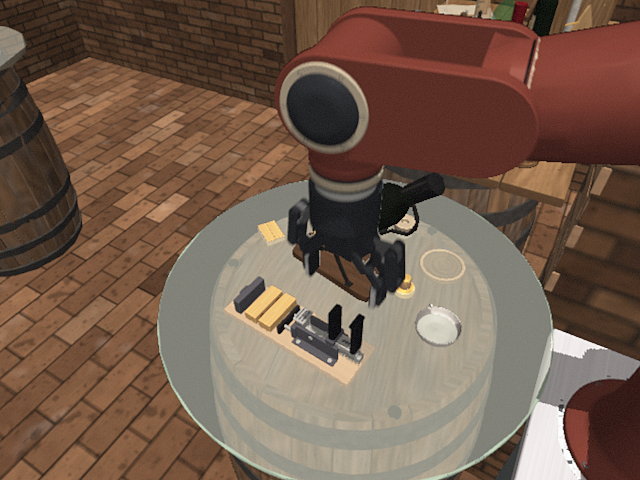

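Call:
play_rows --commands '[{"dx":-2.3,"dy":1.2,"dz":0,"rx":0,"ry":0,"rz":0,"claw":0},{"dx":-4.6,"dy":2.36,"dz":0,"rx":0,"ry":0,"rz":0,"claw":0},{"dx":-4.6,"dy":2.36,"dz":2,"rx":0,"ry":0,"rz":0,"claw":0},{"dx":-4.6,"dy":2.36,"dz":5,"rx":0,"ry":0,"rz":0,"claw":0},{"dx":-4.6,"dy":2.36,"dz":8,"rx":0,"ry":0,"rz":0,"claw":0}]'

```text
time: 1.65
tool_pos: [0.4462, 0.0739, 0.1494]
tool_rot: [0.003, 0.739, 0.674, -0.002]
contact_force: [0.2, 0.7, 0.1]
gripper_width: 0.998
```

```bash
python3 -c "
from h import *
go(wp(-118,0,78))
from plant import grab_frame
cv2.imwrite('pics/s2.png',grab_frame('scene'))
cv2.imwrite('pics/t2.png',grab_frame('top'))"
```

```text
d cm [ 0.53 -0.22  7.14] rv [ 0.001  0.006 -0.007] | pos [0.4462 0.0739 0.1494] clamp [-115.9, -4.9] t 1.65 F [0.21 0.71 0.12] w 0.9984
```

View pics/s2.png

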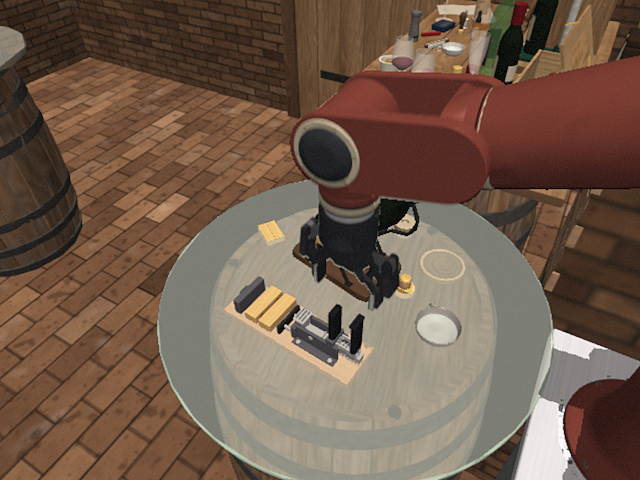

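View pics/t2.png

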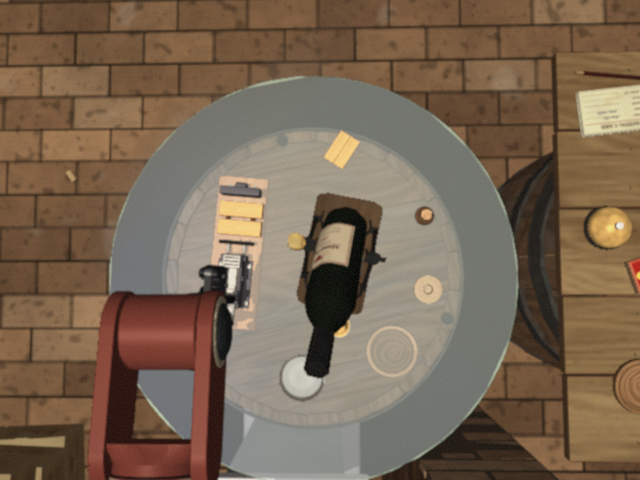

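Call:
play_rows --commands '[{"dx":0.5,"dy":-0.2,"dz":0,"rx":0,"ry":0,"rz":0,"claw":0},{"dx":0.5,"dy":-0.2,"dz":0,"rx":0,"ry":0,"rz":0,"claw":0}]'

```text
time: 1.95
tool_pos: [0.441, 0.0799, 0.1459]
tool_rot: [-0.001, 0.739, 0.674, -0.006]
contact_force: [-0.1, 0.5, -0.2]
gripper_width: 0.998
```

```bash
python3 -c "
from h import *
go(wp(-118,0,78))"
```

```text
d cm [-0.01  0.42  6.79] rv [-0.009  0.007 -0.006] | pos [0.441  0.0799 0.1459] clamp [-121.5, 0.7] t 1.95 F [-0.12  0.55 -0.16] w 0.9983
```

Call:
play_rows --commands '[{"dx":0,"dy":0.4,"dz":0,"rx":-0.009,"ry":0.007,"rz":-0.006,"claw":0},{"dx":0,"dy":0.4,"dz":0,"rx":-0.009,"ry":0.007,"rz":-0.006,"claw":0},{"dx":0,"dy":0.4,"dz":0,"rx":-0.009,"ry":0.007,"rz":-0.006,"claw":0}]'

```text
time: 2.25
tool_pos: [0.4457, 0.0795, 0.147]
tool_rot: [0.001, 0.737, 0.676, 0.001]
contact_force: [0.3, 0.2, -0.6]
gripper_width: 1.002
```

```bash
python3 -c "
from h import *
go(wp(-118,0,78))"
```

```text
d cm [-0.07 -0.13  6.9 ] rv [ 0.002 -0.     0.   ] | pos [0.4457 0.0795 0.147 ] clamp [-116.8, 0.7] t 2.25 F [ 0.32  0.24 -0.57] w 1.0017
```

Call:
play_rows --commands '[{"dx":-0.07,"dy":-0.1,"dz":2,"rx":0,"ry":0,"rz":0,"claw":0},{"dx":-0.07,"dy":-0.1,"dz":4,"rx":0,"ry":0,"rz":0,"claw":0},{"dx":-0.07,"dy":-0.1,"dz":6,"rx":0,"ry":0,"rz":0,"claw":0},{"dx":-0.07,"dy":-0.1,"dz":6.9,"rx":0,"ry":0,"rz":0,"claw":0},{"dx":-0.07,"dy":-0.1,"dz":6.9,"rx":0,"ry":0,"rz":0,"claw":0.2}]'

```text
time: 2.75
tool_pos: [0.4437, 0.0789, 0.0768]
tool_rot: [-0.0, 0.737, 0.676, -0.0]
contact_force: [-0.3, 0.2, -0.4]
gripper_width: 0.853
```

```bash
python3 -c "
from h import *
go(wp(-118,0,78))
from plant import grab_frame
cv2.imwrite('pics/s3.png',cv2.resize(grab_frame('scene')[240:400,210:410],None,fx=3.5,fy=3.5))"
```

```text
d cm [ 0.01  0.07 -0.12] rv [-0.001  0.     0.   ] | pos [0.4437 0.0789 0.0768] clamp [-118.7, -0.1] t 2.75 F [-0.34  0.22 -0.36] w 0.8531
```

View pics/s3.png

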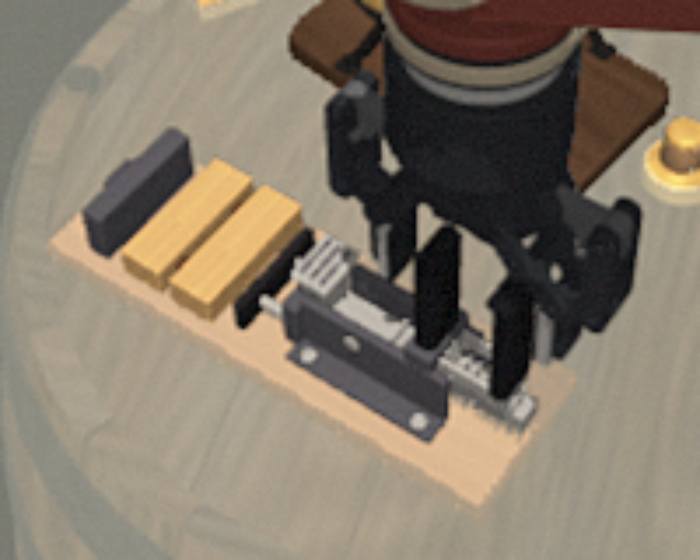

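Call:
play_rows --commands '[{"dx":0,"dy":0.07,"dz":0,"rx":0,"ry":0,"rz":0,"claw":0.3},{"dx":0,"dy":0.07,"dz":0,"rx":0,"ry":0,"rz":0,"claw":0.33},{"dx":0,"dy":0.07,"dz":0,"rx":0,"ry":0,"rz":0,"claw":0.33}]'

```text
time: 3.1
tool_pos: [0.446, 0.0788, 0.0789]
tool_rot: [0.001, 0.737, 0.676, 0.001]
contact_force: [0.6, 0.4, -0.8]
gripper_width: 0.669
```

Call:
play_rows --commands '[{"dx":0,"dy":0,"dz":0,"rx":0,"ry":0,"rz":0,"claw":0.36},{"dx":0,"dy":0,"dz":0,"rx":0,"ry":0,"rz":0,"claw":0.36}]'

```text
time: 3.3
tool_pos: [0.4455, 0.0789, 0.079]
tool_rot: [0.0, 0.737, 0.676, 0.001]
contact_force: [-4.1, 0.3, 2.8]
gripper_width: 0.639
```

Call:
play_rows --commands '[{"dx":0,"dy":0,"dz":0,"rx":0,"ry":0,"rz":0,"claw":0.39},{"dx":0,"dy":0,"dz":0,"rx":0,"ry":0,"rz":0,"claw":0.39}]'

```text
time: 3.5
tool_pos: [0.4455, 0.0789, 0.079]
tool_rot: [0.0, 0.737, 0.676, 0.001]
contact_force: [-3.1, 0.2, 1.3]
gripper_width: 0.609
```

```bash
python3 -c "
from h import *
go(wp(-118,0,78))"
```

```text
d cm [-0.01 -0.1   0.1 ] rv [ 0.001 -0.     0.   ] | pos [0.4455 0.0789 0.079 ] clamp [-117.0, 0.1] t 3.5 F [-3.09  0.18  1.27] w 0.6087
```

Call:
play_rows --commands '[{"dx":0,"dy":0.1,"dz":0,"rx":0,"ry":0,"rz":0,"claw":0.414},{"dx":0,"dy":0.2,"dz":0,"rx":0,"ry":0,"rz":0,"claw":0.438},{"dx":0,"dy":0.25,"dz":0,"rx":0,"ry":0,"rz":0,"claw":0.45},{"dx":0,"dy":0.25,"dz":0,"rx":0,"ry":0,"rz":0,"claw":0.45}]'

```text
time: 3.9
tool_pos: [0.4464, 0.0789, 0.0787]
tool_rot: [-0.001, 0.737, 0.676, -0.001]
contact_force: [-9.1, 0.6, 5.7]
gripper_width: 0.551
```

Call:
play_rows --commands '[{"dx":0,"dy":0.1,"dz":0,"rx":0,"ry":0,"rz":0,"claw":0.474},{"dx":0,"dy":0.2,"dz":0,"rx":0,"ry":0,"rz":0,"claw":0.498},{"dx":0,"dy":0.25,"dz":0,"rx":0,"ry":0,"rz":0,"claw":0.51},{"dx":0,"dy":0.25,"dz":0,"rx":0,"ry":0,"rz":0,"claw":0.51}]'

```text
time: 4.3
tool_pos: [0.448, 0.0788, 0.0786]
tool_rot: [-0.002, 0.737, 0.676, -0.002]
contact_force: [-6.9, -0.7, 5.0]
gripper_width: 0.49
```

```bash
python3 -c "
from h import *
go(wp(-118,0,78))
from plant import grab_frame
cv2.imwrite('pics/s4.png',cv2.resize(grab_frame('scene')[240:400,210:410],None,fx=3.5,fy=3.5))"
```

```text
d cm [-0.01 -0.36  0.06] rv [-0.006  0.     0.   ] | pos [0.448  0.0788 0.0786] clamp [-114.4, 0.1] t 4.3 F [-6.86 -0.68  5.04] w 0.4902
```

View pics/s4.png

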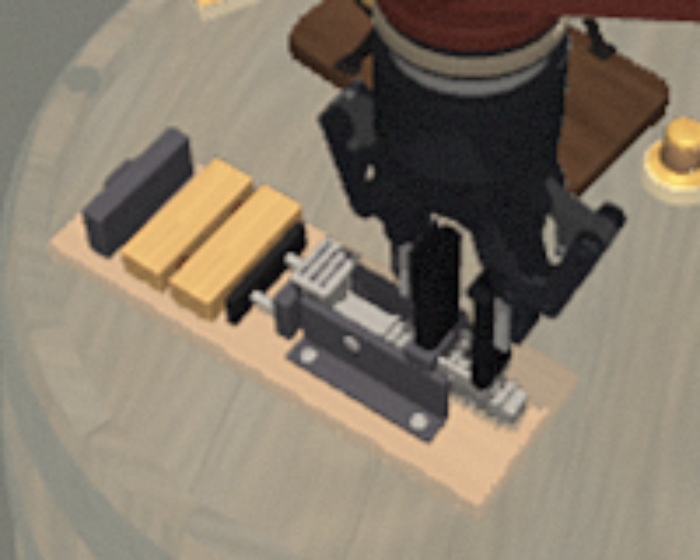

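Call:
play_rows --commands '[{"dx":0,"dy":0.2,"dz":0,"rx":0.003,"ry":0,"rz":0,"claw":0.535},{"dx":0,"dy":0.35,"dz":0,"rx":0.005,"ry":0,"rz":0,"claw":0.56},{"dx":0,"dy":0.45,"dz":0,"rx":0.005,"ry":0,"rz":0,"claw":0.575},{"dx":0,"dy":0.45,"dz":0,"rx":0.005,"ry":0,"rz":0,"claw":0.575}]'

```text
time: 4.75
tool_pos: [0.4514, 0.0785, 0.0785]
tool_rot: [-0.005, 0.736, 0.676, -0.005]
contact_force: [-8.3, 0.9, 5.2]
gripper_width: 0.429
```

```bash
python3 -c "
from h import *
go(wp(-118,0,78))"
```

```text
d cm [-0.02 -0.7   0.06] rv [-0.015  0.     0.001] | pos [0.4514 0.0785 0.0785] clamp [-111.0, 0.2] t 4.75 F [-8.34  0.86  5.23] w 0.4294
```

Call:
play_rows --commands '[{"dx":0,"dy":0.1,"dz":0,"rx":-0.01,"ry":0,"rz":0,"claw":0.59},{"dx":0,"dy":0.2,"dz":0,"rx":-0.01,"ry":0,"rz":0,"claw":0.605},{"dx":0,"dy":0.2,"dz":0,"rx":-0.01,"ry":0,"rz":0,"claw":0.605}]'

```text
time: 5.05
tool_pos: [0.4511, 0.0785, 0.0781]
tool_rot: [-0.004, 0.736, 0.676, -0.004]
contact_force: [-11.8, 0.6, 8.2]
gripper_width: 0.393
```

```bash
python3 -c "
from h import *
go(wp(-118,0,78))
from plant import grab_frame
cv2.imwrite('pics/s5.png',cv2.resize(grab_frame('scene')[240:400,210:410],None,fx=3.5,fy=3.5))"
```

```text
d cm [-0.02 -0.67  0.02] rv [-0.012  0.001  0.001] | pos [0.4511 0.0785 0.0781] clamp [-111.3, 0.2] t 5.05 F [-11.79   0.57   8.23] w 0.3926
```

View pics/s5.png

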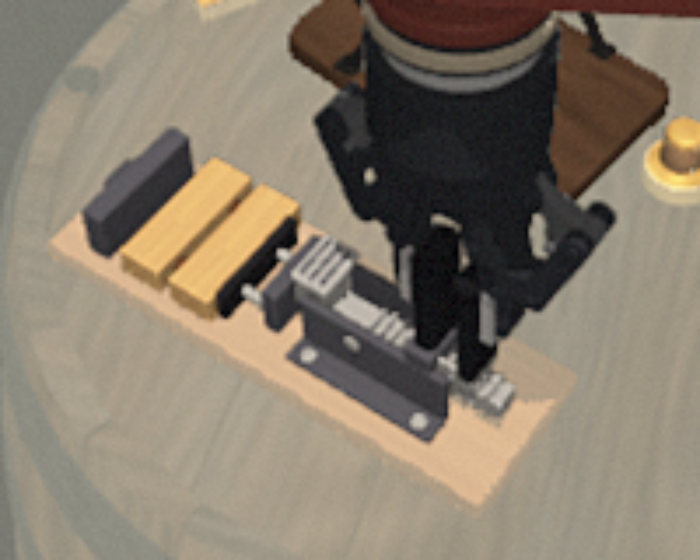

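Call:
play_rows --commands '[{"dx":0,"dy":0.2,"dz":0,"rx":-0.01,"ry":0,"rz":0,"claw":0.605},{"dx":0,"dy":0.3,"dz":0,"rx":-0.01,"ry":0,"rz":0,"claw":0.605},{"dx":0,"dy":0.3,"dz":0,"rx":-0.01,"ry":0,"rz":0,"claw":0.605}]'

```text
time: 5.4
tool_pos: [0.4516, 0.0785, 0.0776]
tool_rot: [-0.003, 0.736, 0.677, -0.003]
contact_force: [-13.6, 1.7, 8.5]
gripper_width: 0.398
```

```bash
python3 -c "
from h import *
go(wp(-118,0,78))"
```

```text
d cm [-0.02 -0.72 -0.03] rv [-0.009  0.001  0.001] | pos [0.4516 0.0785 0.0776] clamp [-110.8, 0.2] t 5.4 F [-13.57   1.68   8.46] w 0.3984
```

Call:
play_rows --commands '[{"dx":0,"dy":-0.2,"dz":0,"rx":-0.009,"ry":0,"rz":0,"claw":0.52},{"dx":0,"dy":-0.4,"dz":0,"rx":-0.009,"ry":0,"rz":0,"claw":0.42},{"dx":0,"dy":-0.65,"dz":0,"rx":-0.009,"ry":0,"rz":0,"claw":0.32},{"dx":0,"dy":-0.65,"dz":0,"rx":-0.009,"ry":0,"rz":0,"claw":0.32}]'

```text
time: 5.8
tool_pos: [0.4459, 0.079, 0.0781]
tool_rot: [0.001, 0.736, 0.677, 0.0]
contact_force: [-0.3, -0.1, -0.1]
gripper_width: 0.679
```

```bash
python3 -c "
from h import *
go(wp(-117.5,0,78))
from plant import grab_frame
cv2.imwrite('pics/s6.png',cv2.resize(grab_frame('scene')[240:400,210:410],None,fx=3.5,fy=3.5))
cv2.imwrite('pics/t6.png',cv2.resize(grab_frame('top')[165:340,170:310],None,fx=3.4,fy=3.4,interpolation=2))"
```

```text
d cm [-0.02 -0.09  0.01] rv [0.002 0.001 0.001] | pos [0.4459 0.079  0.0781] clamp [-116.6, 0.2] t 5.8 F [-0.34 -0.07 -0.09] w 0.6787
```

View pics/s6.png

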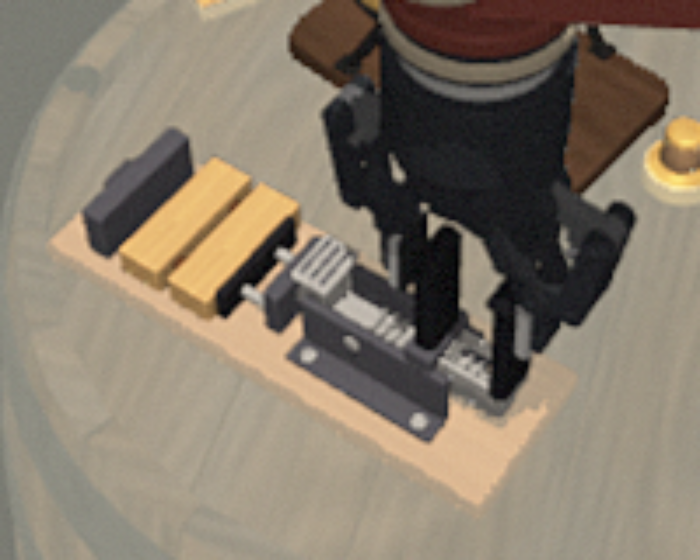

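View pics/t6.png

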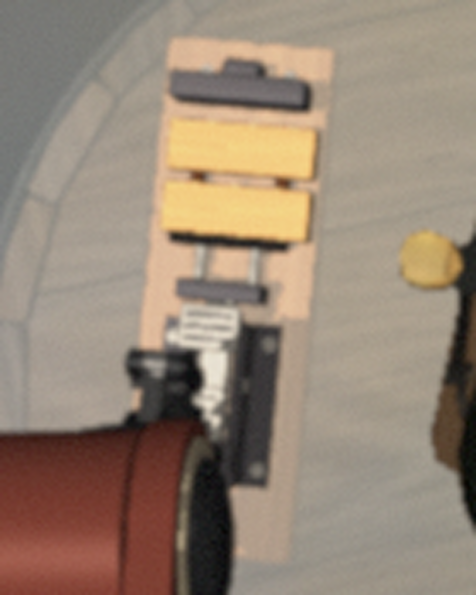

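```bash
cat >> h.py <<'E'
def prof(im,z,ys=(8,24),x0=-40,x1=100):
    xs=np.arange(x0,x1,.25); acc=0
    for y in np.arange(ys[0],ys[1],1.):
        uv=proj('top',[wp(x,y,z*1e3) for x in xs]).astype(np.float32)
        acc=acc+cv2.remap(im,uv[:,0].reshape(1,-1),uv[:,1].reshape(1,-1),cv2.INTER_CUBIC)[0].astype(float)
    p=acc/len(np.arange(ys[0],ys[1],1.)); return xs,p
def edges(im,z=.03,**k):
    xs,p=prof(im,z,**k); f=cv2.GaussianBlur(p,(1,9),1.5); g=f.mean(1); sat=f[:,2]-f[:,0]
    out=[]
    for nm,s,th in(('lum',g,2.5),('sat',sat,2.)):
        d=np.gradient(s)
        out.append((nm,[(round(float(xs[i]),2),int(np.sign(d[i]))) for i in range(1,len(d)-1) if abs(d[i])>th and abs(d[i])>=abs(d[i-1]) and abs(d[i])>abs(d[i+1])]))
    for o in out: print(o)
E
python3 - <<'E'
from h import *
import pickle
from plant import grab_frame
edges(cv2.imread('pics/top0.png')); im=grab_frame('top');cv2.imwrite('pics/t6f.png',im); edges(im)
E
```

```text
('lum', [(-37.25, -1), (-30.75, -1), (-25.5, -1), (-22.0, 1), (-5.5, -1), (-0.5, 1), (11.75, 1), (36.25, -1), (43.0, 1), (78.0, -1), (81.75, 1), (95.5, 1)])
('sat', [(-5.25, -1), (-0.25, 1), (10.5, 1), (36.5, -1), (42.25, 1), (68.25, -1), (78.5, -1), (95.0, 1), (95.5, 1)])
('lum', [(-37.25, -1), (-34.0, 1), (-23.0, -1), (-11.25, 1), (6.0, -1), (11.5, 1), (37.75, -1), (44.5, 1), (78.0, -1), (81.75, 1), (95.5, 1)])
('sat', [(-21.75, -1), (-12.25, 1), (6.5, -1), (11.0, 1), (38.0, -1), (43.5, 1), (69.75, -1), (78.5, -1), (94.75, 1), (95.75, 1)])
```

Call:
play_rows --commands '[{"dx":0,"dy":0,"dz":0,"rx":0,"ry":0,"rz":0,"claw":0.39},{"dx":0,"dy":0.1,"dz":0,"rx":0,"ry":0,"rz":0,"claw":0.42},{"dx":0,"dy":0.25,"dz":0,"rx":0,"ry":0,"rz":0,"claw":0.45},{"dx":0,"dy":0.4,"dz":0,"rx":0,"ry":0,"rz":0,"claw":0.48},{"dx":0,"dy":0.55,"dz":0,"rx":0,"ry":0,"rz":0,"claw":0.51}]'

```text
time: 6.45
tool_pos: [0.4494, 0.0787, 0.0777]
tool_rot: [-0.001, 0.736, 0.677, -0.002]
contact_force: [-11.6, 0.2, 7.7]
gripper_width: 0.486
```

Call:
play_rows --commands '[{"dx":0,"dy":0.15,"dz":0,"rx":-0.005,"ry":0,"rz":0,"claw":0.53},{"dx":0,"dy":0.3,"dz":0,"rx":-0.005,"ry":0,"rz":0,"claw":0.55},{"dx":0,"dy":0.4,"dz":0,"rx":-0.005,"ry":0,"rz":0,"claw":0.575},{"dx":0,"dy":0.45,"dz":0,"rx":-0.005,"ry":0,"rz":0,"claw":0.575}]'

```text
time: 6.85
tool_pos: [0.4516, 0.0786, 0.0772]
tool_rot: [-0.002, 0.736, 0.677, -0.002]
contact_force: [-9.0, 0.7, 5.8]
gripper_width: 0.43
```

```bash
python3 -c "
from h import *
go(wp(-117.5,0,78))"
```

```text
d cm [-0.03 -0.67 -0.08] rv [-0.006  0.001  0.001] | pos [0.4516 0.0786 0.0772] clamp [-110.8, 0.3] t 6.85 F [-9.04  0.68  5.84] w 0.4296
```

Call:
play_rows --commands '[{"dx":0,"dy":0.1,"dz":0,"rx":-0.005,"ry":0,"rz":0,"claw":0.59},{"dx":0,"dy":0.25,"dz":0,"rx":-0.005,"ry":0,"rz":0,"claw":0.605},{"dx":0,"dy":0.35,"dz":0,"rx":-0.005,"ry":0,"rz":0,"claw":0.605},{"dx":0,"dy":0.35,"dz":0,"rx":-0.005,"ry":0,"rz":0,"claw":0.605}]'

```text
time: 7.25
tool_pos: [0.4518, 0.0786, 0.0766]
tool_rot: [-0.003, 0.736, 0.677, -0.004]
contact_force: [-15.6, 0.5, 10.0]
gripper_width: 0.394
```

Call:
play_rows --commands '[{"dx":0,"dy":0.25,"dz":0,"rx":-0.003,"ry":0,"rz":0,"claw":0.605},{"dx":0,"dy":0.25,"dz":0,"rx":-0.003,"ry":0,"rz":0,"claw":0.605}]'

```text
time: 7.45
tool_pos: [0.4515, 0.0786, 0.0761]
tool_rot: [-0.005, 0.736, 0.677, -0.006]
contact_force: [-13.9, 0.8, 8.9]
gripper_width: 0.396
```

```bash
python3 -c "
from h import *
go(wp(-117.5,0,78))
from plant import grab_frame
edges(grab_frame('top'))"
```

```text
d cm [-0.03 -0.65 -0.18] rv [-0.016  0.002  0.002] | pos [0.4515 0.0786 0.0761] clamp [-111.0, 0.3] t 7.45 F [-13.85   0.79   8.87] w 0.3959
('lum', [(-37.25, -1), (-34.25, 1), (-9.25, -1), (2.5, 1), (15.25, -1), (20.75, 1), (47.0, -1), (53.5, 1), (79.0, -1), (82.75, 1), (95.5, 1)])
('sat', [(-24.25, 1), (-8.25, -1), (1.0, 1), (15.75, -1), (20.5, 1), (47.5, -1), (52.75, 1), (80.0, -1), (94.75, 1), (96.0, 1)])
```

Call:
play_rows --commands '[{"dx":0,"dy":-0.2,"dz":-0.1,"rx":-0.012,"ry":0,"rz":0,"claw":0.52},{"dx":0,"dy":-0.4,"dz":-0.15,"rx":-0.016,"ry":0,"rz":0,"claw":0.42},{"dx":0,"dy":-0.6,"dz":-0.18,"rx":-0.016,"ry":0,"rz":0,"claw":0.32},{"dx":0,"dy":-0.6,"dz":-0.18,"rx":-0.016,"ry":0,"rz":0,"claw":0.32}]'

```text
time: 7.9
tool_pos: [0.446, 0.0791, 0.0784]
tool_rot: [0.001, 0.736, 0.677, -0.0]
contact_force: [-1.0, 0.5, -0.9]
gripper_width: 0.682
```

```bash
python3 -c "
from h import *
go(wp(-117.5,0,78))
from plant import grab_frame
im=grab_frame('top')
edges(im)"
```

```text
d cm [-0.03 -0.11  0.04] rv [0.002 0.002 0.002] | pos [0.446  0.0791 0.0784] clamp [-116.4, 0.3] t 7.9 F [-0.96  0.52 -0.94] w 0.6819
('lum', [(-37.25, -1), (-34.0, 1), (-10.75, -1), (1.0, 1), (15.25, -1), (20.75, 1), (47.0, -1), (53.5, 1), (79.0, -1), (82.75, 1), (95.5, 1)])
('sat', [(-24.25, 1), (-9.75, -1), (-0.5, 1), (15.25, -1), (20.5, 1), (47.25, -1), (52.75, 1), (79.75, -1), (94.5, 1), (95.75, 1)])
```

Call:
play_rows --commands '[{"dx":0,"dy":0,"dz":0,"rx":0,"ry":0,"rz":0,"claw":0.39},{"dx":0,"dy":0.1,"dz":0,"rx":0,"ry":0,"rz":0,"claw":0.42},{"dx":0,"dy":0.25,"dz":0,"rx":0,"ry":0,"rz":0,"claw":0.45},{"dx":0,"dy":0.4,"dz":0,"rx":0,"ry":0,"rz":0,"claw":0.48},{"dx":0,"dy":0.55,"dz":0,"rx":0,"ry":0,"rz":0,"claw":0.51}]'

```text
time: 8.45
tool_pos: [0.4487, 0.0789, 0.078]
tool_rot: [-0.002, 0.736, 0.677, -0.003]
contact_force: [-11.9, 1.0, 7.9]
gripper_width: 0.488
```

Call:
play_rows --commands '[{"dx":0,"dy":0.15,"dz":0,"rx":-0.005,"ry":0,"rz":0,"claw":0.53},{"dx":0,"dy":0.3,"dz":0,"rx":-0.005,"ry":0,"rz":0,"claw":0.55},{"dx":0,"dy":0.4,"dz":0,"rx":-0.005,"ry":0,"rz":0,"claw":0.575},{"dx":0,"dy":0.45,"dz":0,"rx":-0.005,"ry":0,"rz":0,"claw":0.575}]'

```text
time: 8.85
tool_pos: [0.4505, 0.0788, 0.078]
tool_rot: [-0.003, 0.736, 0.677, -0.005]
contact_force: [-15.1, -0.4, 10.4]
gripper_width: 0.432
```

Call:
play_rows --commands '[{"dx":0,"dy":0.1,"dz":0,"rx":-0.005,"ry":0,"rz":0,"claw":0.59},{"dx":0,"dy":0.25,"dz":0,"rx":-0.005,"ry":0,"rz":0,"claw":0.605},{"dx":0,"dy":0.35,"dz":0,"rx":-0.005,"ry":0,"rz":0,"claw":0.605},{"dx":0,"dy":0.35,"dz":0,"rx":-0.005,"ry":0,"rz":0,"claw":0.605}]'

```text
time: 9.25
tool_pos: [0.451, 0.0788, 0.078]
tool_rot: [-0.004, 0.736, 0.677, -0.007]
contact_force: [-16.8, 0.3, 12.9]
gripper_width: 0.4
```

```bash
python3 -c "
from h import *
go(wp(-117.5,0,78))
from plant import grab_frame
im=grab_frame('top')
edges(im)"
```

```text
d cm [-0.04 -0.6   0.01] rv [-0.016  0.004  0.002] | pos [0.451  0.0788 0.078 ] clamp [-111.5, 0.4] t 9.25 F [-16.83   0.27  12.9 ] w 0.3996
('lum', [(-37.25, -1), (-34.0, 1), (1.75, -1), (13.5, 1), (21.25, -1), (27.0, 1), (79.0, -1), (82.75, 1), (95.75, 1)])
('sat', [(-24.25, 1), (2.5, -1), (12.75, 1), (22.0, -1), (26.25, 1), (80.0, -1), (94.75, 1), (95.75, 1)])
```

Call:
play_rows --commands '[{"dx":0,"dy":0.25,"dz":0,"rx":-0.01,"ry":0,"rz":0,"claw":0.605},{"dx":0,"dy":0.4,"dz":0,"rx":-0.01,"ry":0,"rz":0,"claw":0.61},{"dx":0,"dy":0.4,"dz":0,"rx":-0.01,"ry":0,"rz":0,"claw":0.61}]'

```text
time: 9.6
tool_pos: [0.4512, 0.0787, 0.0779]
tool_rot: [-0.005, 0.736, 0.677, -0.007]
contact_force: [-20.3, 1.2, 13.4]
gripper_width: 0.391
```

```bash
python3 -c "
from h import *
go(wp(-117.5,0,78))
from plant import grab_frame
im=grab_frame('top')
edges(im)"
```

```text
d cm [-0.04 -0.62 -0.  ] rv [-0.017  0.004  0.003] | pos [0.4512 0.0787 0.0779] clamp [-111.3, 0.4] t 9.6 F [-20.29   1.15  13.41] w 0.3913
('lum', [(-37.5, -1), (-34.25, 1), (-31.0, -1), (2.25, -1), (13.75, 1), (21.0, -1), (27.0, 1), (79.0, -1), (82.75, 1), (95.5, 1)])
('sat', [(-24.5, 1), (3.0, -1), (13.0, 1), (22.25, -1), (26.25, 1), (80.0, -1), (94.75, 1), (95.75, 1)])
```

Call:
play_rows --commands '[{"dx":0,"dy":-0.15,"dz":0,"rx":-0.012,"ry":0,"rz":0,"claw":0.52},{"dx":0,"dy":-0.35,"dz":0,"rx":-0.016,"ry":0,"rz":0,"claw":0.42},{"dx":0,"dy":-0.6,"dz":0,"rx":-0.016,"ry":0,"rz":0,"claw":0.3},{"dx":0,"dy":-0.6,"dz":0,"rx":-0.016,"ry":0,"rz":0,"claw":0.2},{"dx":0,"dy":-0.6,"dz":0,"rx":-0.016,"ry":0,"rz":0,"claw":0.2}]'

```text
time: 10.15
tool_pos: [0.4463, 0.0791, 0.0787]
tool_rot: [0.002, 0.736, 0.677, -0.001]
contact_force: [-0.3, -0.2, -1.0]
gripper_width: 0.801
```

```bash
python3 -c "
from h import *
go(wp(-118,0,160))
from plant import grab_frame
im=grab_frame('top')
edges(im)
cv2.imwrite('pics/t9.png',cv2.resize(im[165:340,170:310],None,fx=3.4,fy=3.4,interpolation=2))
cv2.imwrite('pics/s9.png',cv2.resize(grab_frame('scene')[240:400,210:410],None,fx=3.5,fy=3.5))"
```

```text
d cm [-0.07 -0.17 -8.13] rv [0.001 0.004 0.003] | pos [0.4463 0.0791 0.0787] clamp [-116.2, 0.4] t 10.15 F [-0.25 -0.21 -0.96] w 0.8015
('lum', [(-37.25, -1), (-34.25, 1), (1.0, -1), (13.0, 1), (21.0, -1), (27.0, 1), (79.0, -1), (82.75, 1), (95.5, 1)])
('sat', [(-24.25, 1), (1.75, -1), (11.75, 1), (22.0, -1), (26.25, 1), (80.0, -1), (94.75, 1), (96.0, 1)])
```

View pics/t9.png

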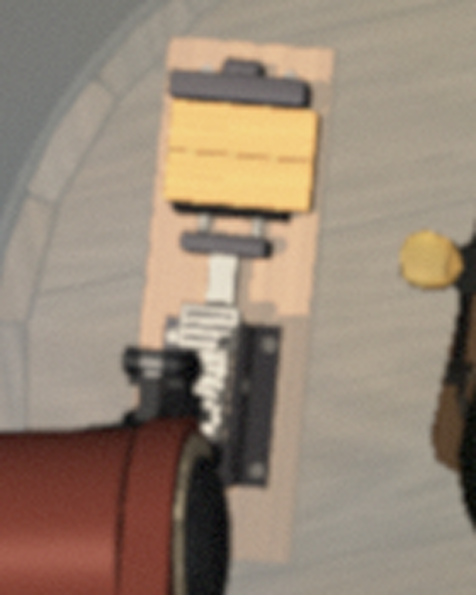

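View pics/s9.png

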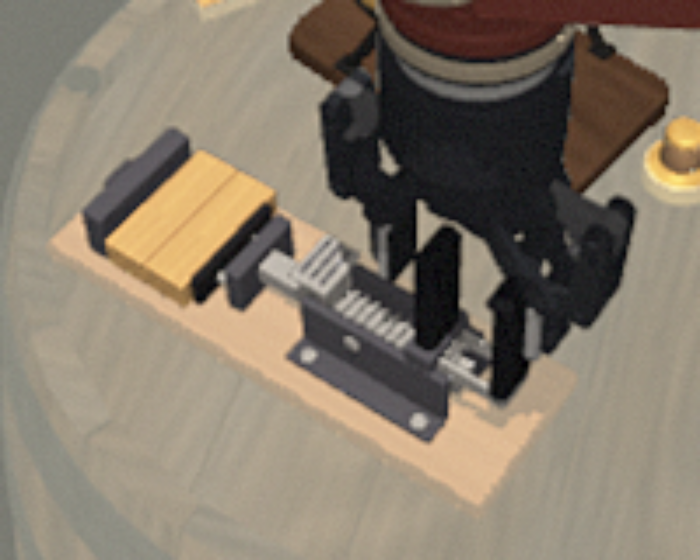

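Call:
play_rows --commands '[{"dx":-0.07,"dy":-0.17,"dz":-2,"rx":0,"ry":0,"rz":0,"claw":0.1},{"dx":-0.07,"dy":-0.17,"dz":-5,"rx":0,"ry":0,"rz":0,"claw":0.1},{"dx":-0.07,"dy":-0.17,"dz":-8,"rx":0,"ry":0,"rz":0,"claw":0.1},{"dx":-0.07,"dy":-0.17,"dz":-8.5,"rx":0,"ry":0,"rz":0,"claw":0.1},{"dx":-0.07,"dy":-0.17,"dz":-8.5,"rx":0,"ry":0,"rz":0,"claw":0.5}]'

```text
time: 10.75
tool_pos: [0.4453, 0.0789, 0.1649]
tool_rot: [0.003, 0.736, 0.677, -0.0]
contact_force: [0.8, -0.0, 0.2]
gripper_width: 0.751
```

```bash
python3 -c "
from h import *
go(wp(-35,0,160))"
```

```text
d cm [-0.03  8.21  0.52] rv [0.004 0.004 0.003] | pos [0.4453 0.0789 0.1649] clamp [-117.1, 0.1] t 10.75 F [ 0.81 -0.01  0.22] w 0.7511
```

Call:
play_rows --commands '[{"dx":0,"dy":2.5,"dz":0,"rx":0,"ry":0,"rz":0,"claw":1},{"dx":0,"dy":5,"dz":0,"rx":0,"ry":0,"rz":0,"claw":1},{"dx":0,"dy":7,"dz":0,"rx":0,"ry":0,"rz":0,"claw":1},{"dx":0,"dy":8.2,"dz":0.5,"rx":0,"ry":0,"rz":0,"claw":1},{"dx":0,"dy":8.2,"dz":0.5,"rx":0,"ry":0,"rz":0,"claw":1}]'

```text
time: 11.25
tool_pos: [0.5265, 0.0718, 0.1573]
tool_rot: [0.001, 0.736, 0.677, -0.002]
contact_force: [-1.0, 0.2, 0.1]
gripper_width: 0.001
```

```bash
python3 -c "
from h import *
go(wp(-35,0,70))"
```

```text
d cm [0.04 0.07 8.73] rv [-0.001  0.004  0.002] | pos [0.5265 0.0718 0.1573] clamp [-35.6, -0.0] t 11.25 F [-0.96  0.16  0.1 ] w 0.0011
```

Call:
play_rows --commands '[{"dx":0.04,"dy":0.05,"dz":2.5,"rx":0,"ry":0,"rz":0,"claw":1},{"dx":0.04,"dy":0.05,"dz":5,"rx":0,"ry":0,"rz":0,"claw":1},{"dx":0.04,"dy":0.05,"dz":7,"rx":0,"ry":0,"rz":0,"claw":1},{"dx":0.04,"dy":0.05,"dz":8.5,"rx":0,"ry":0,"rz":0,"claw":1},{"dx":0.04,"dy":0.05,"dz":8.5,"rx":0,"ry":0,"rz":0,"claw":1}]'

```text
time: 11.75
tool_pos: [0.5241, 0.0719, 0.0689]
tool_rot: [-0.001, 0.736, 0.677, -0.004]
contact_force: [-0.3, -0.4, -1.4]
gripper_width: -0.004
```

```bash
python3 -c "
from h import *
go(wp(-35,0,58))
from plant import grab_frame
cv2.imwrite('pics/s10.png',cv2.resize(grab_frame('scene')[240:400,210:410],None,fx=3.5,fy=3.5))"
```

```text
d cm [0.02 0.32 1.09] rv [-0.007  0.005  0.002] | pos [0.5241 0.0719 0.0689] clamp [-38.1, -0.2] t 11.75 F [-0.27 -0.36 -1.41] w -0.0044
```

View pics/s10.png

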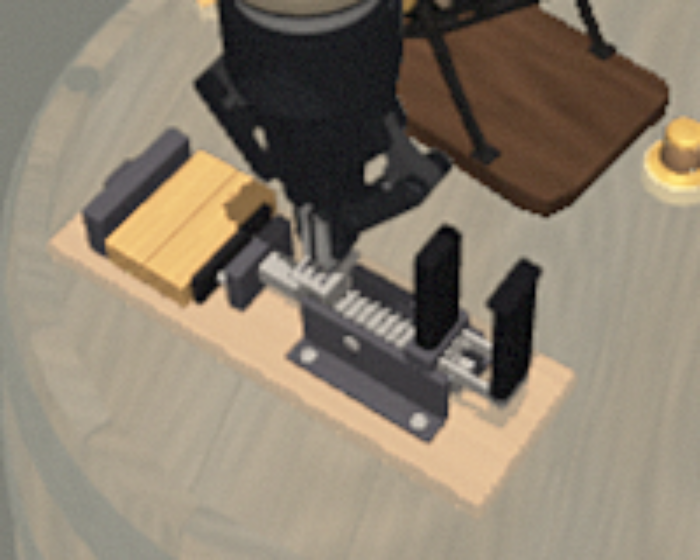

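Fingers stand above the tab. Correct x and press.

Call:
play_rows --commands '[{"dx":0,"dy":0.3,"dz":0,"rx":-0.007,"ry":0.004,"rz":0,"claw":1},{"dx":0,"dy":0.3,"dz":0.3,"rx":-0.007,"ry":0.004,"rz":0,"claw":1},{"dx":0,"dy":0.3,"dz":0.8,"rx":-0.007,"ry":0.004,"rz":0,"claw":1},{"dx":0,"dy":0.3,"dz":1,"rx":-0.007,"ry":0.004,"rz":0,"claw":1},{"dx":0,"dy":0.3,"dz":1,"rx":-0.007,"ry":0.004,"rz":0,"claw":1}]'

```text
time: 12.3
tool_pos: [0.5281, 0.0716, 0.0604]
tool_rot: [0.001, 0.736, 0.677, 0.001]
contact_force: [0.7, 0.4, -0.4]
gripper_width: -0.002
```

Call:
play_rows --commands '[{"dx":0,"dy":0,"dz":0.2,"rx":0,"ry":0,"rz":0,"claw":1},{"dx":0,"dy":0,"dz":0.4,"rx":0,"ry":0,"rz":0,"claw":1},{"dx":0,"dy":0,"dz":0.5,"rx":0,"ry":0,"rz":0,"claw":1},{"dx":0,"dy":0,"dz":0.5,"rx":0,"ry":0,"rz":0,"claw":1}]'

```text
time: 12.7
tool_pos: [0.5287, 0.0716, 0.0558]
tool_rot: [0.001, 0.736, 0.677, 0.001]
contact_force: [-0.3, -0.0, 2.8]
gripper_width: -0.001
```

```bash
python3 -c "
from h import *
go(wp(-35,0,53))
from plant import grab_frame
cv2.imwrite('pics/s11.png',cv2.resize(grab_frame('scene')[240:400,210:410],None,fx=3.5,fy=3.5))"
```

```text
d cm [ 0.01 -0.15  0.28] rv [0.003 0.001 0.002] | pos [0.5287 0.0716 0.0558] clamp [-33.5, -0.1] t 12.7 F [-0.29 -0.04  2.77] w -0.001
```

View pics/s11.png

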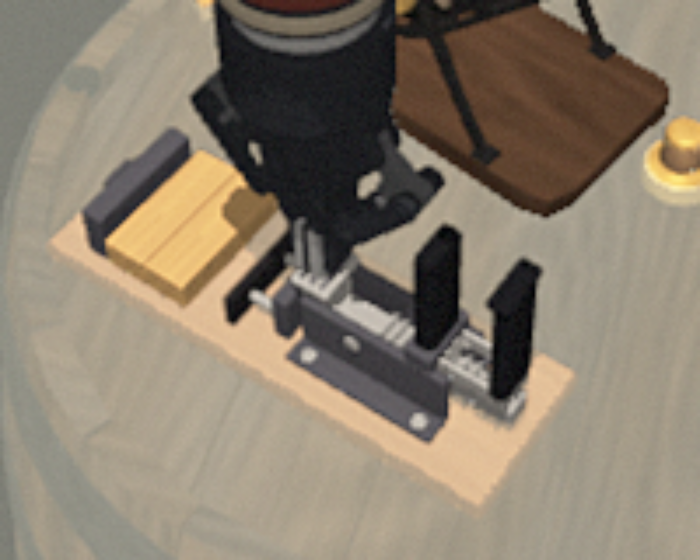

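Call:
play_rows --commands '[{"dx":0,"dy":0,"dz":0.2,"rx":0,"ry":0,"rz":0,"claw":1},{"dx":0,"dy":0,"dz":0.3,"rx":0,"ry":0,"rz":0,"claw":1},{"dx":0,"dy":0,"dz":0.3,"rx":0,"ry":0,"rz":0,"claw":1},{"dx":0,"dy":0,"dz":0.3,"rx":0,"ry":0,"rz":0,"claw":1},{"dx":0,"dy":0,"dz":0.3,"rx":0,"ry":0,"rz":0,"claw":1}]'

```text
time: 13.25
tool_pos: [0.5287, 0.0716, 0.0529]
tool_rot: [0.001, 0.736, 0.677, 0.001]
contact_force: [-0.5, -0.4, 3.6]
gripper_width: 0.001
```

```bash
python3 -c "
from h import *
go(wp(-35,0,53))
from plant import grab_frame
im=grab_frame('top'); edges(im)
cv2.imwrite('pics/s12.png',cv2.resize(grab_frame('scene')[240:400,210:410],None,fx=3.5,fy=3.5))"
```

```text
d cm [ 0.01 -0.15 -0.01] rv [0.003 0.001 0.002] | pos [0.5287 0.0716 0.0529] clamp [-33.5, -0.1] t 13.25 F [-0.5  -0.44  3.63] w 0.0009
('lum', [(36.25, 1), (79.0, -1), (82.75, 1), (95.75, 1)])
('sat', [(36.25, 1), (80.0, -1), (94.75, 1), (95.75, 1)])
```

View pics/s12.png

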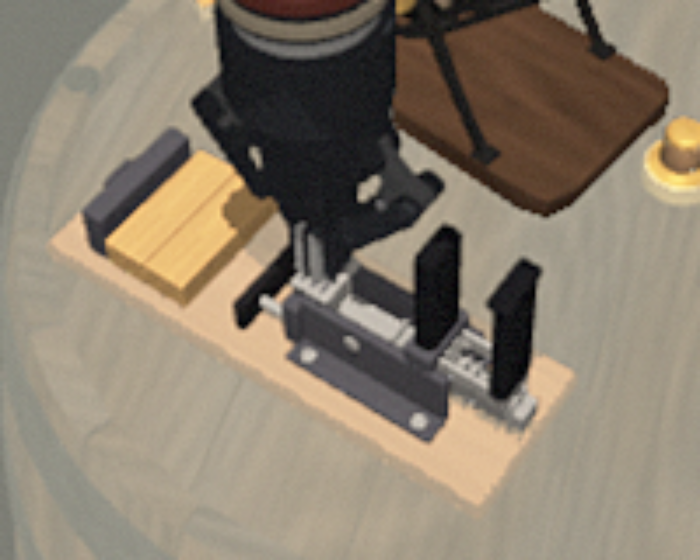

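Call:
play_rows --commands '[{"dx":0,"dy":0,"dz":0.1,"rx":0,"ry":0,"rz":0,"claw":1},{"dx":0,"dy":0,"dz":0.1,"rx":0,"ry":0,"rz":0,"claw":1},{"dx":0,"dy":0,"dz":0.1,"rx":0,"ry":0,"rz":0,"claw":1},{"dx":0,"dy":0,"dz":0.1,"rx":0,"ry":0,"rz":0,"claw":1}]'

```text
time: 13.75
tool_pos: [0.5287, 0.0716, 0.052]
tool_rot: [0.001, 0.736, 0.677, 0.001]
contact_force: [-1.3, 0.8, 5.0]
gripper_width: 0.0
```

Call:
play_rows --commands '[{"dx":0,"dy":0,"dz":-1,"rx":0,"ry":0,"rz":0,"claw":1},{"dx":0,"dy":0,"dz":-3,"rx":0,"ry":0,"rz":0,"claw":1},{"dx":0,"dy":0,"dz":-6,"rx":0,"ry":0,"rz":0,"claw":1},{"dx":0,"dy":0,"dz":-10,"rx":0,"ry":0,"rz":0,"claw":1},{"dx":0,"dy":0,"dz":-14,"rx":0,"ry":0,"rz":0,"claw":1}]'

```text
time: 14.25
tool_pos: [0.5273, 0.0717, 0.1925]
tool_rot: [0.001, 0.736, 0.677, 0.0]
contact_force: [0.5, 1.3, -0.8]
gripper_width: -0.001
```

Call:
play_rows --commands '[{"dx":3,"dy":0,"dz":-0.5,"rx":0,"ry":0,"rz":0,"claw":1},{"dx":6,"dy":0,"dz":-1,"rx":0,"ry":0,"rz":0,"claw":1},{"dx":10,"dy":0,"dz":-1,"rx":0,"ry":0,"rz":0,"claw":1},{"dx":13,"dy":0,"dz":-1,"rx":0,"ry":0,"rz":0,"claw":1},{"dx":13,"dy":0,"dz":-1,"rx":0,"ry":0,"rz":0,"claw":1}]'

```text
time: 14.75
tool_pos: [0.5376, 0.2041, 0.2022]
tool_rot: [0.0, 0.735, 0.678, 0.0]
contact_force: [0.3, -0.5, 0.3]
gripper_width: 0.0
```

```bash
python3 -c "
from h import *
go(wp(-35,0,53))
from plant import grab_frame
im=grab_frame('top'); edges(im); cv2.imwrite('pics/t13.png',im)
cv2.imwrite('pics/s13.png',grab_frame('scene'))"
```

```text
d cm [-13.27  -0.    14.92] rv [ 0.001 -0.     0.006] | pos [0.5376 0.2041 0.2022] clamp [-36.0, 132.7] t 14.75 F [ 0.32 -0.47  0.28] w 0.0004
('lum', [(-37.25, -1), (-34.25, 1), (-31.0, -1), (-25.5, -1), (-22.0, 1), (-5.5, -1), (-0.5, 1), (26.0, -1), (66.25, 1), (79.0, -1), (82.75, 1), (95.5, 1)])
('sat', [(27.5, 1), (65.25, 1), (80.0, -1), (94.75, 1)])
```

View pics/t13.png

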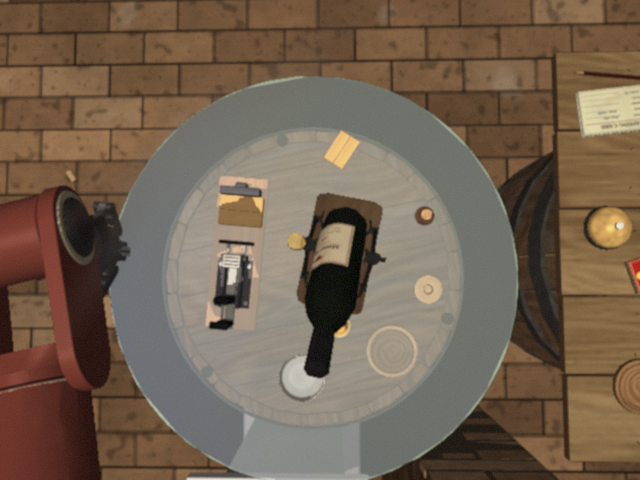

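View pics/s13.png

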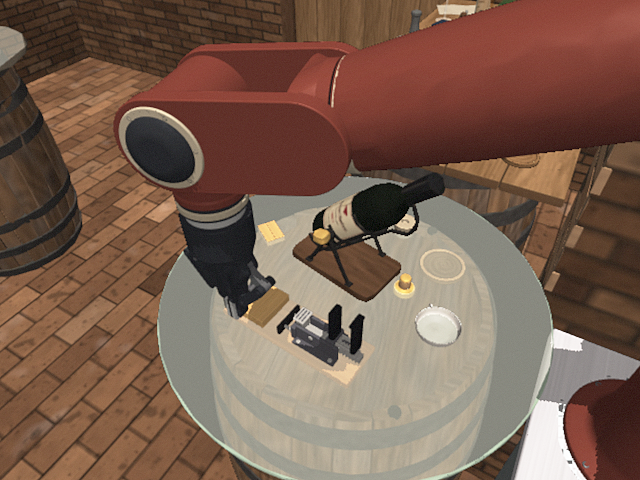

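Call:
play_rows --commands '[{"dx":0,"dy":0,"dz":0,"rx":0,"ry":0,"rz":0,"claw":1},{"dx":0,"dy":0,"dz":0,"rx":0,"ry":0,"rz":0,"claw":1},{"dx":0,"dy":0,"dz":0,"rx":0,"ry":0,"rz":0,"claw":1}]'

```text
time: 15.15
tool_pos: [0.5377, 0.2006, 0.202]
tool_rot: [0.001, 0.736, 0.677, -0.0]
contact_force: [-0.2, 0.0, 0.0]
gripper_width: 0.0
```

```bash
python3 -c "
from plant import ticket
print(ticket.job_done())"
```

```text
the job is handed in; nothing more can be done
None
```

The board's seam is closed, the jaw is back at rest and the job is handed in at about 15 s. I took three strokes of the trigger against the handle, let go so the ratchet held by itself for about 2 s, then pressed the release tab with closed fingers and moved the arm away.

- **Grip:** with the ratchet holding, the jaw had walked about 36 mm and the pad was compressed about 8.5 to 9 mm, so roughly 8 N. The peak was about 9 N during the last stroke. Both are worked out from camera edges and the pad's spring rate, not measured directly.
- **Seam:** no gap was left between the halves once the third stroke was held, and the far half sat against the anvil.
- **After release:** the jaw pad's edges lay where they were in the first picture (-5.5 and -0.5 mm), the trigger was back out, and no other object looked moved.
- **Disagreement:** my first estimate from the pictures put the anvil about 1.5 mm too far out. Where the board actually stopped corrected it.
- **Less certain:** the arm's shadow lay over the board in the final pictures, so the closed seam is best shown by the two earlier views, before and during release.

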